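Foot the sole trimmer's stabilizer leg

TASK

Lay the long wooden bearing block flat on the bench under the foot of the sole trimmer's stabilizer leg, so that the whole foot will stand on it. Then crank the leg down (clockwise from above) until the foot bears firmly on the block, which you feel as the crank going about one and a half times as heavy as when it runs free; stop there, without jacking the machine up, and let go. Leave the other things on the bench where they are.

Things in the scene. Friction and masses are not known exactly. Their poses are not given: they have to be found in the camera images.
- bearing_block: the long plain wooden block, 160 x 54 x 22 mm, 0.13 kg, loose, flat on the bench at the start. Origin: centre of its underside; x along its 160 mm length, y across its 54 mm width, z up.
- foot: the leg's round steel foot, 34 mm across, 24 mm high. Origin: centre of its flat underside, at first at least 10 mm higher than the block is thick. It sits loose in a socket on the leg: when it touches something it first slides up the socket against a light 6 N, for anything from 0 to 8 mm (cannot be seen), and only then bears.
- leg_guide (a point): point on the leg's axis at the lower end of the leg guide, a 48 mm thick tube whose lower end is 75 to 83 mm above the bench. From 115 mm up an outrigger arm (60 mm wide, 170 mm high at most) runs from it to the housing, on the machine's -y side; on the +y and both x sides the leg is open. Without a block under it the foot cannot bear on the bench.
- machine: the bench-top sole trimmer, fixed. Origin: on the leg's vertical axis, at the level of its feet, 0 to 8 mm above the bench; x, y, z are right-handed with z up; its red housing (300 x 290 mm, top about 155 mm, a small wheel on it 185 mm above the bench) lies to its -y, between 290 and 580 mm from the leg, and the crank's axis is at (0, -130 mm).
- crank_axis (a point): point on the crank's vertical axis at the height to grip the knob (208 to 216 mm above the bench). Clockwise from above lowers the leg, 3.5 mm per rad (22 mm a turn); about 1 to 2 turns are needed. The crank is stiff: it runs free at a steady 10 N at the knob and stays where it is left.
- knob_grip (a point): point on the axis of the crank's upright black knob (24 mm thick, 46 mm tall), 22 mm below its top and 26 mm above the flat crank arm; 55 mm from the crank's axis. The knob spins freely on its pin, so the hand need not turn.
- crank: the crank: flat steel arm with the knob. Origin on its vertical axis; x points to the knob. Once the foot bears, each 100 N on the foot adds 6.4 N to the 10 N at the knob; it climbs over about 0.7 rad of turning per 100 N. Firm is about 90 N on the foot (50 to 145 N is accepted, 200 N must never be reached).
- offcut: a short block of the same wood as the bearing block, 60 x 45 x 22 mm; leave it. Origin: centre of its underside.
- last: a plastic shoe last, about 195 x 82 x 100 mm; leave it. Origin: underside.
- bowl: a white bowl, 124 mm across, 60 mm tall; leave it. Origin: centre of its underside.
- flask: an upright blue flask, 66 mm across, 200 mm tall; leave it. Origin: centre of its underside.
- hammer: a hammer lying flat, handle to its -x; leave it. Origin: underside.
- brush: a brush lying flat along its x; leave it. Origin: underside.
Not all that is in view belongs to the job. What is shaped like the bearing_block but green or purple is not meant.

How it is judged:
By the outcome, as a careful person would: the job done as asked, in the order asked, and still so for the second after the job is handed in, with the robot touching nothing.
It also fails if it takes over 72 s, if anything falls off the work surface, if the arm or the gripper's body presses on something with over 40 N, if the wrist force passes 120 N, or if a joint passes its speed limit or range.

ROBOT

A 6-joint arm with a two-finger parallel gripper is mounted at the origin on the work surface. World frame = base frame: x ahead of the robot, y to its left, z up, the work surface at z = 0. Lengths are in mm, angles in rad, forces in N, time in s.
With the tool pointing down it reaches from about 350 to 725 mm from the base axis. Payload 6 kg.
Tool frame: the origin (TCP) lies on the centre line of the jaws, within the pads' length; the fingertips stand 22 mm ahead of it and the grasp point (between the pads) lies 3 mm ahead of it; x points along the fingers, z is the direction in which the jaws open and shut, and the axes are right-handed (so a half turn about x gives the same grasp; the last joint's range is limited). The gripper opens to 85 mm and grips with 20 to 120 N. Pads are 22 mm wide; open, the fingers measure 114 mm over their backs; the gripper's body (76 mm by 85 mm) begins 54 mm behind the grasp point. The pads swing forward as they close: fully open they stand 13 mm farther back than shut.
Start: joints at [1.61, 0.04, 0.085, 0, -1.615, -0.334], TCP at [174.303, 574.103, 253.261] pointing down, gripper open.
Joint ranges: [-2.56, 2.56], [-1.29, 2.01], [-1.08, 1.49], [-3.29, 1.98], [-2.81, -0.18], [-2.99, 2.99]. Speed limits (rad/s): [2.57, 2.57, 3.01, 3.14, 3.14, 3.14].

INTERFACE

Orientations are given as a rotation vector (axis times angle).
In Python, from cell import r gives the robot as it stands.
- The arm moves only by the tool step_arm, never from a script. Its argument "deltas" is a list of rows, each a list of 5 numbers: the opening, from 0 (shut) to 1 (fully open), then the shift along the world's x, y, z in mm, then the turn about the world's z in degrees. A call has 1 to 5 rows; each row shifts and turns the pose as measured when the row begins; what a row does not reach is not made up. A row lasts 1/8 s, in which the tool goes at most 62.5 mm and 10.7 degrees, less where a joint would pass 70% of its speed; a pose out of reach is approached as far as the arm can. A call is refused whole if a number of a shift passes 62.5 or a number of a turn 10.7, either way. A call with a gripper value outside its range is refused whole. The fingers move at their own pace and stop on an object; "grip_force" is the grip in N (left out, the last holds). Time passes only in rows, so rows that do not move let the fingers close. It gives the time, the measured TCP pose, the force and the opening at its end, in the units of the state.
- r.state(): the state, without advancing time (a new reading comes with each control period).
- r.read_camera(name): name is "side" or "top" or "wrist"; returns (picture, depth): 420x560x3 uint8, blue, green, red; 420x560 float32, mm along the optical axis (not along the pixel's ray), 0 where there is no reading.
- r.camera_params(name): a dict with "intrinsics" (3x3 intrinsics, pixels), "eye" and "orientation" of the camera in the world. Camera axes: x right, y down, z forward; pixel columns grow to the right and rows downward; lengths in mm; the calibration is good to about 2 mm. A picture is of the moment at which its call begins: read the wrist's pose just before it. camera_params takes no time and is no camera call; for the wrist camera it gives the pose at the moment of the call.
- r.sign_off(): hands the job in, once; it reports no verdict.
The state is a dict: "time_s": time; "q": joint angles; "joint_vel": joint speeds; "joint_efforts": joint torques, N m; "tcp_pos": TCP position; "eef_rot": TCP orientation; "wrist_force": force on the tool from outside, world axes, zero at the start; "moment": the same for the moment, N m; "gripper_width": finger opening in mm.
Only numpy, scipy, OpenCV 4.12 (cv2) and the standard library are available. Lean on these libraries where they do the work, as an engineer would, in place of code of your own. Each camera call takes 0.05 s, during which the arm holds its last target.

## Working session

There is one attempt and no reset: what is moved stays moved. The work goes in short steps, Python scripts to look and compute and a tool call to move; the robot and the scene stay as the last step left them, time stands still between calls to the robot, and variables do not carry over. Pictures are saved under pics/ and viewed, and the job is handed in when it is done.

Besides the shell and the picture viewer there is one more tool, called after "Request:" as name(argument=value, ...), one argument or row to a line, values as JSON. step_arm: Moves the arm, as the interface text tells. Its arguments: {"type":"object","properties":{"deltas":{"type":"array"},"grip_force":{"type":"number"}},"required":["deltas"]}

```bash
ls; mkdir -p pics; python3 - <<'E'
from cell import r
import cv2,numpy as np
print(r.state())
for n in("side","top","wrist"):
    p=r.camera_params(n);print(n,p)
    im,d=r.read_camera(n);cv2.imwrite(f"pics/{n}0.png",im);np.save(f"pics/{n}0.npy",d)
E
```

```text
pics
{'time_s': 0.0, 'q': array([ 1.60967125e+00,  4.08309029e-02,  8.37767049e-02, -4.69593359e-04,
       -1.61547913e+00, -3.33682926e-01]), 'joint_vel': array([-0.00023219,  0.00072783, -0.00020191,  0.00044334, -0.0021266 ,
        0.00015064]), 'joint_efforts': array([-9.76901674e-06, -3.68198955e+01,  3.47421348e+01,  6.93193272e+00,
       -5.18712026e-03,  5.32620987e-06]), 'tcp_pos': array([174.17613137, 573.85806521, 252.24806968]), 'eef_rot': array([ 1.42147936,  1.0538126 , -1.42390036]), 'wrist_force': array([-0.68099129,  0.15316711, -0.11029743]), 'moment': array([ 0.00774639, -0.03360835,  0.02554327]), 'gripper_width': 85.3324057485427}
side {'intrinsics': array([[499.17474352,   0.        , 290.36876508],
       [  0.        , 499.17474352, 208.13633085],
       [  0.        ,   0.        ,   1.        ]]), 'eye': array([ 165.69406118, -680.25865853, 1117.13565771]), 'orientation': array([-2.4010638 ,  0.41874856, -0.15456363])}
top {'intrinsics': array([[379.02075789,   0.        , 283.5997486 ],
       [  0.        , 379.02075789, 211.56582506],
       [  0.        ,   0.        ,   1.        ]]), 'eye': array([ 267.15908784,  124.5993935 , 1112.11525248]), 'orientation': array([-2.05443804,  2.18589784, -0.22510489])}
wrist {'intrinsics': array([[292.34155509,   0.        , 280.34283943],
       [  0.        , 292.34155509, 208.35766728],
       [  0.        ,   0.        ,   1.        ]]), 'eye': array([240.87163002, 553.74479787, 372.22768634]), 'orientation': array([ 1.76067017, -2.37662305, -0.32850316])}
```

View pics/side0.png

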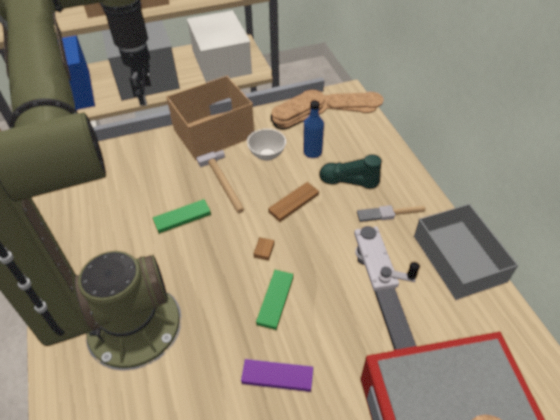

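View pics/top0.png

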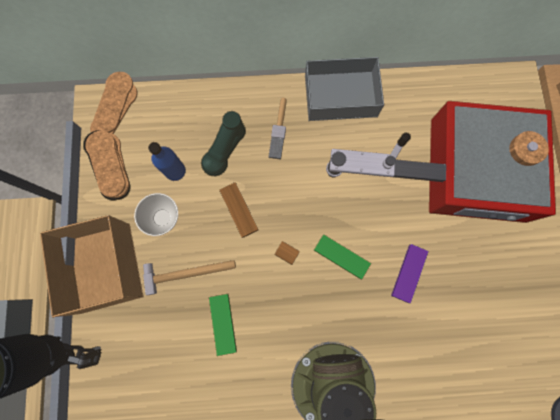

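View pics/wrist0.png

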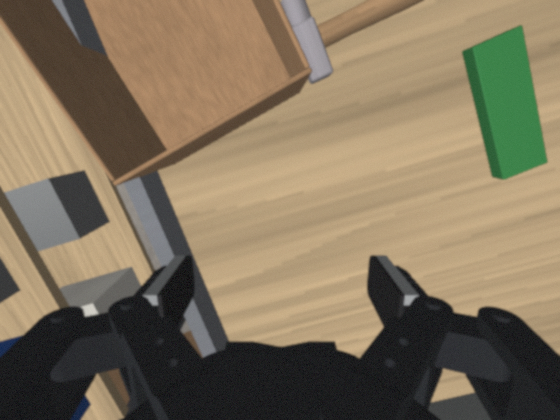

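Candidates for the block: plain brown long block at top(238,210)/side(294,201); brown offcut top(287,252)/side(263,248); green top(343,257) and (222,325); purple top(410,274). The long brown one fits the description. I'll crop and measure it.

```bash
cat > h.py <<'E'
import numpy as np,cv2
from scipy.spatial.transform import Rotation as R
def ray(p,uv):
    K=p["intrinsics"];uv=np.atleast_2d(np.array(uv,float))
    d=np.c_[(uv[:,0]-K[0,2])/K[0,0],(uv[:,1]-K[1,2])/K[1,1],np.ones(len(uv))]
    return np.array(p["eye"]),d@R.from_rotvec(p["orientation"]).as_matrix().T
def plane(p,uv,z):
    e,d=ray(p,uv);return e+d*((z-e[2])/d[:,2])[:,None]
def depthpt(p,uv,dep):
    e,d=ray(p,uv);return e+d*np.atleast_1d(dep)[:,None]
def tri(p1,uv1,p2,uv2):
    e1,d1=ray(p1,uv1);e2,d2=ray(p2,uv2);out=[]
    for a,b in zip(d1,d2):
        t=np.linalg.lstsq(np.c_[a,-b],e2-e1,rcond=None)[0]
        A=e1+a*t[0];B=e2+b*t[1];out.append(np.r_[(A+B)/2,np.linalg.norm(A-B)])
    return np.array(out)
def proj(p,X):
    c=(np.atleast_2d(X)-p["eye"])@R.from_rotvec(p["orientation"]).as_matrix()
    K=p["intrinsics"];return np.c_[K[0,0]*c[:,0]/c[:,2]+K[0,2],K[1,1]*c[:,1]/c[:,2]+K[1,2]]
E
python3 - <<'E'
from cell import r
from h import *
np.set_printoptions(suppress=True,precision=1)
P={n:r.camera_params(n) for n in("side","top")}
I={n:cv2.imread(f"pics/{n}0.png") for n in P}
D={n:np.load(f"pics/{n}0.npy") for n in P}
a=cv2.resize(I["top"][100:260,190:430],None,fx=3.2,fy=3.2,interpolation=cv2.INTER_CUBIC)
b=cv2.resize(I["side"][170:330,250:430],None,fx=3.5,fy=3.5,interpolation=cv2.INTER_CUBIC)
cv2.imwrite("pics/topc.png",a);cv2.imwrite("pics/sidec.png",b)
for n,(u,v) in (("top",(238,210)),("side",(294,201))):
    h=cv2.cvtColor(I[n],cv2.COLOR_BGR2HSV);print(n,h[v,u],depthpt(P[n],(u,v),D[n][v,u]))
    # bench sample
    x=v-30
    m=(cv2.inRange(I[n],I[n][v,u].astype(int)-28,I[n][v,u].astype(int)+28))
    k,l,s,c=cv2.connectedComponentsWithStats(m)
    i=l[v,u];print(s[i],c[i])
    ys,xs=np.where(l==i)
    W=depthpt(P[n],np.c_[xs,ys],D[n][ys,xs]);print("z med",np.median(W[:,2]),np.percentile(W[:,2],[5,95]))
    Q=plane(P[n],np.c_[xs,ys],22).astype(np.float32)
    print(cv2.minAreaRect(Q[:,:2]),cv2.boxPoints(cv2.minAreaRect(Q[:,:2])))
print("bench",depthpt(P["top"],(300,200),D["top"][200,300]),depthpt(P["side"],(330,280),D["side"][280,330]))
E
```

```text
top [ 14 148 136] [[500.9 238.6  21.2]]
[220 183  38  55 964] [238.4 209.7]
z med 22.4915018465681 [18.8 25.9]Traceback (most recent call last):
  File "<stdin>", line 20, in <module>
cv2.error: OpenCV(4.12.0) /io/opencv/modules/imgproc/src/convhull.cpp:143: error: (-215:Assertion failed) total >= 0 && (depth == CV_32F || depth == CV_32S) in function 'convexHull'
```

View pics/topc.png

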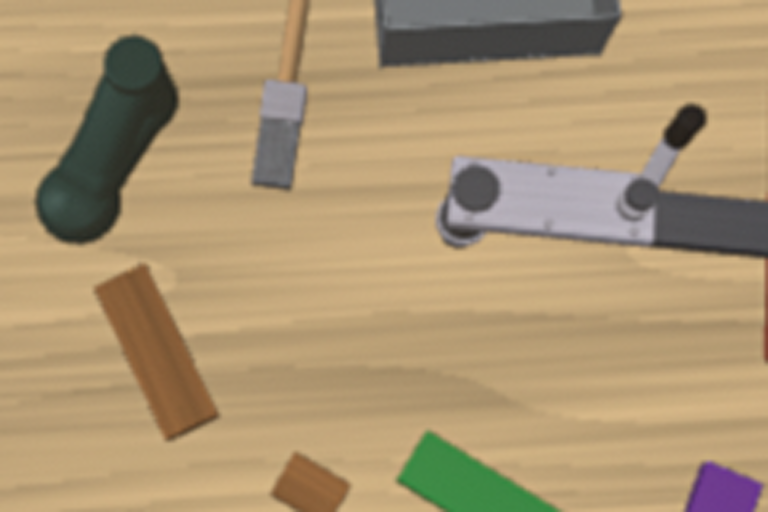

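View pics/sidec.png

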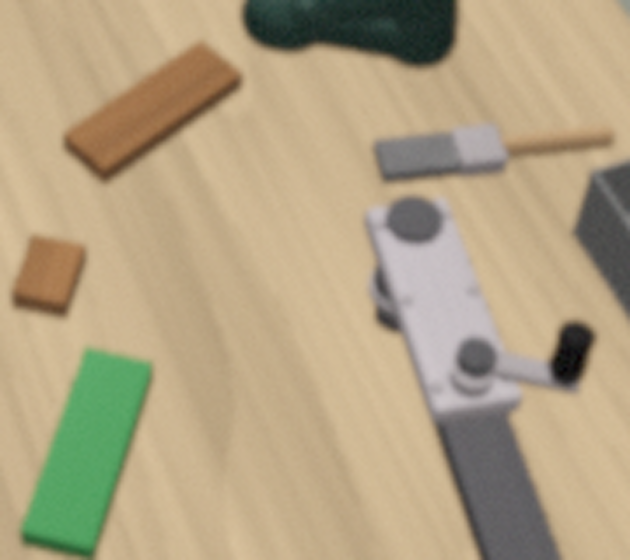

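The crop shows one plain brown long block, at top(238,210), so I choose that one. The dark leg cap is at top(338,159), the crank hub at (390,161) and the knob at (406,137).

```bash
python3 - <<'E'
from cell import r
from h import *
np.set_printoptions(suppress=True,precision=1)
P={n:r.camera_params(n) for n in("side","top")}
I={n:cv2.imread(f"pics/{n}0.png") for n in P}
D={n:np.load(f"pics/{n}0.npy") for n in P}
for n,(u,v) in (("top",(238,210)),("side",(294,201))):
    c0=I[n][v,u].astype(int)
    m=cv2.inRange(I[n],c0-28,c0+28)
    k,l,s,c=cv2.connectedComponentsWithStats(m)
    i=l[v,u];ys,xs=np.where(l==i)
    W=depthpt(P[n],np.c_[xs,ys],D[n][ys,xs]);print(n,s[i],"z med",np.median(W[:,2]))
    for z in(22,):
        Q=np.ascontiguousarray(plane(P[n],np.c_[xs,ys],z)[:,:2].astype(np.float32))
        q=cv2.minAreaRect(Q);print(q);print(cv2.boxPoints(q))
for nm,t,s in(("legcap",(338.4,158.75),(368.6,232.6)),("hub",(390.3,160.6),(386.3,271.4)),("knobtop",(405.9,136.6),(414.9,265.1)),
 ("blockcornA",(190+96/3.2,100+290/3.2),(250+205/3.5,170+42/3.5)),("blockcornB",(190+147/3.2,100+264/3.2),(250+241/3.5,170+76/3.5)),("C",(190+217/3.2,100+415/3.2),(250+106/3.5,170+167/3.5)),("D",(190+168/3.2,100+437/3.2),(250+66/3.5,170+137/3.5))):
    T=tri(P["top"],t,P["side"],s)[0]
    print(nm,T,"depth",depthpt(P["top"],t,D["top"][int(t[1]),int(t[0])])[0],depthpt(P["side"],s,D["side"][int(s[1]),int(s[0])])[0])
print("bench",depthpt(P["top"],(300,200),D["top"][200,300]),depthpt(P["side"],(330,280),D["side"][280,330]))
s=r.state();M=R.from_rotvec(s["eef_rot"]).as_matrix();print(M)
E
```

```text
top [220 183  38  55 964] z med 22.4915018465681
((502.452392578125, 237.1348876953125), (161.91307067871094, 53.882843017578125), 22.852575302124023)
[[417.4 230.5]
 [438.3 180.9]
 [587.5 243.7]
 [566.6 293.4]]
side [268 183  51  39 723] z med 20.136279699385113
((501.3858642578125, 228.5498504638672), (166.29891967773438, 62.09397888183594), 22.86037254333496)
[[412.7 224.9]
 [436.8 167.6]
 [590.1 232.2]
 [565.9 289.5]]
legcap [593.3 -45.4 162.8   2.4] depth [590.5 -44.3 167.5] [593.9 -46.3 164.3]
hub [ 571.9 -173.5  187.3    2.4] depth [ 568.5 -171.1  193.8] [ 571.4 -175.6  191.3]
knobtop [ 616.4 -204.7  233.     2.3] depth [ 614.5 -203.8  234.6] [ 615.6 -206.8  237. ]
blockcornA [568.3 289.8  17.2   8.5] depth [562.  289.1  24.5] [580.9 309.4  -4.7]
blockcornB [586.5 241.8  17.7   1. ] depth [585.  241.5  21.2] [586.5 240.6  19.2]
C [441.9 183.   21.    5.9] depth [439.  183.4  20.7] [445.8 185.9  17.3]
D [423.9 228.9  15.7   3.2] depth [421.8 228.8  19.3] [425.5 228.8  15.8]
bench [[525.1  53.1  -1.4]] [[505.2 -43.   -4.3]]
[[-0.   1.  -0.3]
 [-0.  -0.3 -1. ]
 [-1.   0.   0. ]]
```

Request:
step_arm(
  deltas=[
    [1,21,-28,0,-10.7],
    [1,21,-28,0,-10.7],
    [1,21,-28,0,-10.7],
    [1,21,-28,0,-10.7],
    [1,21,-28,0,-10.7],
  ],
  grip_force=50,
)

```text
time_s: 0.78
tcp_pos: [280.0, 430.4, 249.3]
eef_rot: [2.034, 0.34, -2.045]
wrist_force: [0.4, -0.3, 1.0]
gripper_width: 85.6
```

Request:
step_arm(
  deltas=[
    [1,21,-28,0,-10.7],
    [1,21,-28,0,-10.7],
    [1,21,-28,0,-10.7],
    [1,21,-28,0,-10.7],
    [1,21,-28,0,-10.7],
  ],
)

```text
time_s: 1.4
tcp_pos: [387.3, 285.0, 248.2]
eef_rot: [-1.869, 0.586, 1.884]
wrist_force: [1.1, 0.4, -0.1]
gripper_width: 85.8
```

```bash
cat >> h.py <<'E'
def st(r):
    s=r.state();M=R.from_rotvec(s["eef_rot"]).as_matrix()
    print("t",round(s["time_s"],2),"tcp",s["tcp_pos"].round(1),"yawY",round(np.degrees(np.arctan2(M[1,1],M[0,1])),1),"xax",M[:,0].round(3),"F",s["wrist_force"].round(1),"w",round(s["gripper_width"],1),"q6",round(s["q"][5],2));return s
E
python3 - <<'E'
from cell import r
from h import *
st(r)
p=r.camera_params("wrist");im,d=r.read_camera("wrist");cv2.imwrite("pics/w1.png",im);np.save("pics/w1.npy",d);np.save("pics/w1p.npy",p,allow_pickle=True)
E
```

```text
t 1.4 tcp [387.3 285.  248.2] yawY -124.6 xax [-0.007  0.001 -1.   ] F [ 1.1  0.4 -0.1] w 85.8 q6 -1.65
```

View pics/w1.png

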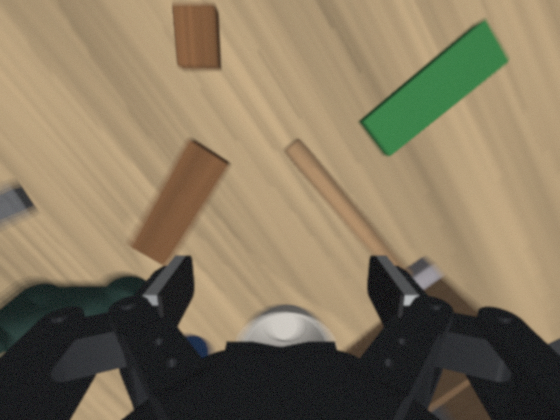

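The wrist picture shows the brown block whole, from (195,143) to (150,262), with the offcut at (197,37).

```bash
python3 - <<'E'
from h import *
np.set_printoptions(suppress=True,precision=1)
im=cv2.imread("pics/w1.png");d=np.load("pics/w1.npy");p=np.load("pics/w1p.npy",allow_pickle=True).item()
u,v=180,205;c0=im[v,u].astype(int);m=cv2.inRange(im,c0-28,c0+28)
k,l,s,c=cv2.connectedComponentsWithStats(m);i=l[v,u];print(s[i])
ys,xs=np.where(l==i);W=depthpt(p,np.c_[xs,ys],d[ys,xs]);print(np.median(W[:,2]))
q=cv2.minAreaRect(np.ascontiguousarray(plane(p,np.c_[xs,ys],22)[:,:2].astype(np.float32)));print(q);print(cv2.boxPoints(q))
E
```

```text
[ 130  139  100  130 5526]
21.19904731638195
((506.8474426269531, 235.16519165039062), (169.81320190429688, 56.670936584472656), 22.673513412475586)
[[417.6 228.6]
 [439.4 176.3]
 [596.1 241.7]
 [574.3 294. ]]
```

Request:
step_arm(
  deltas=[
    [1,23,-23,0,-10.7],
    [1,23,-23,-20,-10.7],
    [1,23,-23,-30,-10.7],
    [1,0,0,0,0],
  ],
)

```text
time_s: 1.95
tcp_pos: [459.6, 210.3, 196.5]
eef_rot: [-1.491, 0.992, 1.504]
wrist_force: [-0.9, 0.3, -0.3]
gripper_width: 85.5
```

```bash
python3 - <<'E'
from cell import r
from h import *
st(r)
p=r.camera_params("wrist");im,d=r.read_camera("wrist");cv2.imwrite("pics/w2.png",im)
np.set_printoptions(suppress=True,precision=1)
u,v=280,200
h=cv2.cvtColor(im,cv2.COLOR_BGR2HSV)
m=cv2.inRange(h,(8,110,60),(20,220,190))
k,l,s,c=cv2.connectedComponentsWithStats(m)
for i in range(1,k):
    if s[i][4]>1500:
        ys,xs=np.where(l==i);W=depthpt(p,np.c_[xs,ys],d[ys,xs])
        q=cv2.minAreaRect(np.ascontiguousarray(plane(p,np.c_[xs,ys],22)[:,:2].astype(np.float32)));print(s[i],np.median(W[:,2]),q)
        print(cv2.boxPoints(q))
E
```

```text
t 1.95 tcp [459.6 210.3 196.5] yawY -157.1 xax [-0.006  0.004 -1.   ] F [-0.9  0.3 -0.3] w 85.5 q6 -1.99
[ 174   21   75   85 3359] 21.259303277657807 ((371.1248779296875, 105.09822845458984), (60.869728088378906, 43.0588493347168), 55.57374954223633)
[[336.2  92.2]
 [371.7  67.8]
 [406.1 118. ]
 [370.6 142.4]]
[ 262  169   52  138 6610] 21.238102407738467 ((504.46466064453125, 237.393798828125), (158.35617065429688, 52.172428131103516), 22.669559478759766)
[[421.3 230.9]
 [441.5 182.8]
 [587.6 243.8]
 [567.5 292. ]]
```

View pics/w2.png

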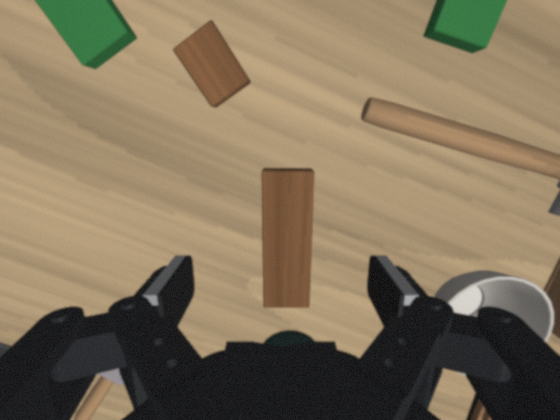

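Request:
step_arm(
  deltas=[
    [1,-2,5,-50,0],
    [1,-1,2,-50,0],
    [1,0,0,-40,0],
    [1,0,0,0,0],
  ],
)

```text
time_s: 2.5
tcp_pos: [457.1, 222.0, 60.8]
eef_rot: [-1.501, 0.972, 1.506]
wrist_force: [-0.7, -0.1, 1.3]
gripper_width: 85.2
```

```bash
python3 -c "
from cell import r
from h import *
st(r)"
```

```text
t 2.5 tcp [457.1 222.   60.8] yawY -156.3 xax [ 0.004  0.012 -1.   ] F [-0.7 -0.1  1.3] w 85.2 q6 -2.0
```

Request:
step_arm(
  deltas=[
    [1,0,-4,-20,-1],
    [1,0,0,-15,0],
    [1,0,0,0,0],
  ],
)

```text
time_s: 2.88
tcp_pos: [460.0, 221.7, 32.6]
eef_rot: [-1.495, 0.969, 1.492]
wrist_force: [-0.0, 0.5, -0.5]
gripper_width: 85.4
```

```bash
python3 -c "
from cell import r
from h import *
st(r)"
```

```text
t 2.88 tcp [460.  221.7  32.6] yawY -157.0 xax [ 0.013  0.017 -1.   ] F [-0.   0.5 -0.5] w 85.4 q6 -2.01
```

Request:
step_arm(
  deltas=[
    [1,1,-2,-8,0],
    [1,0,0,0,0],
    [0.4,0,0,0,0],
    [0.4,0,0,0,0],
  ],
)

```text
time_s: 3.38
tcp_pos: [462.8, 221.0, 27.9]
eef_rot: [-1.496, 0.963, 1.49]
wrist_force: [-2.0, 0.9, 4.8]
gripper_width: 52.5
```

```bash
python3 -c "
from cell import r
from h import *
st(r)
im,d=r.read_camera('wrist');cv2.imwrite('pics/w3.png',im)"
```

```text
t 3.38 tcp [462.8 221.   27.9] yawY -156.9 xax [ 0.018  0.02  -1.   ] F [-2.   0.9  4.8] w 52.5 q6 -2.01
```

View pics/w3.png

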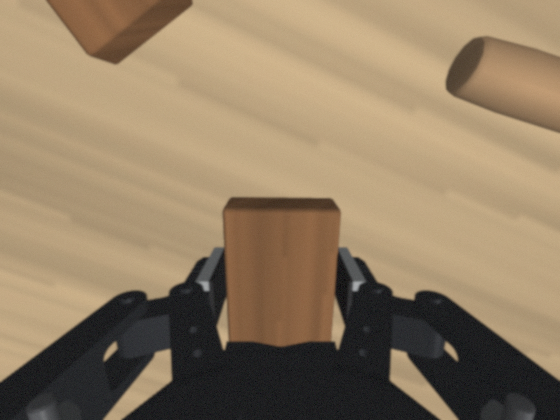

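Request:
step_arm(
  deltas=[
    [0,0,0,0,0],
    [0,0,0,0,0],
    [0,0,0,20,0],
    [0,0,0,20,0],
    [0,0,0,0,0],
  ],
  grip_force=70,
)

```text
time_s: 4.05
tcp_pos: [461.6, 220.3, 66.9]
eef_rot: [-1.495, 0.967, 1.492]
wrist_force: [0.7, -0.4, -1.6]
gripper_width: 51.8
```

```bash
python3 -c "
from cell import r
from h import *
st(r)
im,d=r.read_camera('wrist');cv2.imwrite('pics/w4.png',im)"
```

```text
t 4.05 tcp [461.6 220.3  66.9] yawY -156.9 xax [ 0.014  0.018 -1.   ] F [ 0.7 -0.4 -1.6] w 51.8 q6 -2.01
```

View pics/w4.png

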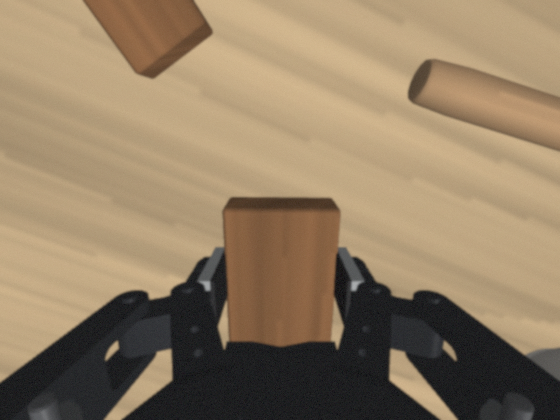

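Request:
step_arm(
  deltas=[
    [0,-20,-40,0,-6.7],
    [0,-15,-47,0,-6.7],
    [0,-10,-47,0,-6.7],
    [0,-2,-47,0,-6.7],
    [0,0,-47,0,-6.7],
  ],
)

```text
time_s: 4.72
tcp_pos: [408.5, -12.9, 57.7]
eef_rot: [-1.064, 1.284, 1.061]
wrist_force: [0.0, -0.4, -1.6]
gripper_width: 52.0
```

Request:
step_arm(
  deltas=[
    [0,0,0,0,0],
    [0,0,0,0,0],
  ],
)

```text
time_s: 4.97
tcp_pos: [407.0, -15.5, 55.3]
eef_rot: [-1.058, 1.289, 1.059]
wrist_force: [-0.0, 0.6, -1.8]
gripper_width: 51.9
```

```bash
python3 - <<'E'
from cell import r
from h import *
st(r)
for n in("side","top"):
    im,d=r.read_camera(n);cv2.imwrite(f'pics/{n}1.png',im);np.save(f'pics/{n}1.npy',d)
    c=im[170:330,250:430] if n=="side" else im[110:270,260:450]
    cv2.imwrite(f'pics/{n}1c.png',cv2.resize(c,None,fx=3.5,fy=3.5,interpolation=cv2.INTER_CUBIC))
E
```

```text
t 4.97 tcp [407.  -15.5  55.3] yawY 168.5 xax [ 0.006  0.005 -1.   ] F [-0.   0.6 -1.8] w 51.9 q6 -2.23
```

View pics/side1c.png

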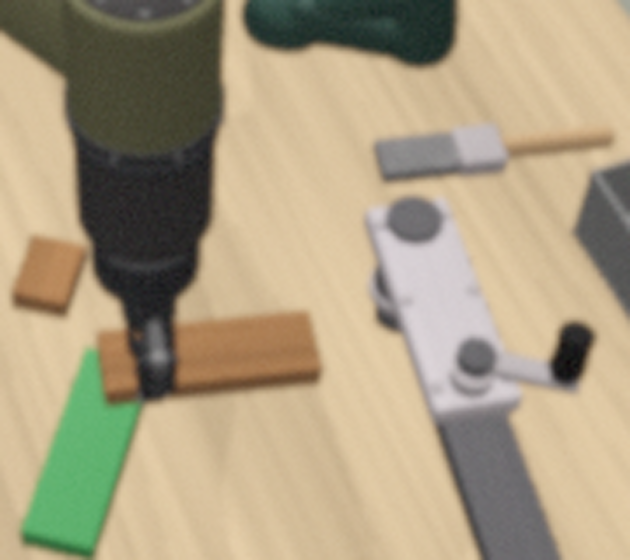

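View pics/top1c.png

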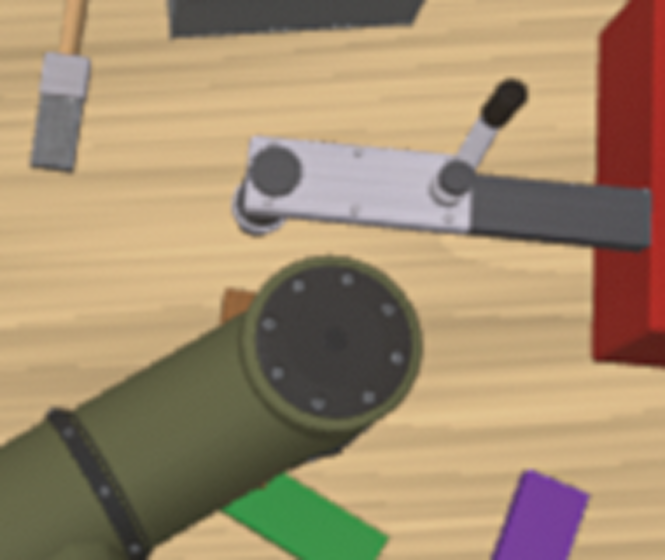

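```bash
python3 - <<'E'
from cell import r
from h import *
np.set_printoptions(suppress=True,precision=1)
P={n:r.camera_params(n) for n in("side","top")}
D={n:np.load(f"pics/{n}1.npy") for n in P}
for uv in((338.6,245.7),(328,234),(370,262)): print("green",plane(P["top"],uv,22))
sc=lambda x,y:(250+x/3.5,170+y/3.5)
for nm,c in(("tipA",(304,318)),("tipB",(316,360)),("mid",(250,345)),("rearA",(105,338)),("rearB",(110,375))):
    u,v=sc(*c);print(nm,depthpt(P["side"],(u,v),D["side"][int(v),int(u)]),plane(P["side"],(u,v),50))
# foot/ring in side & top
for nm,c in(("foot",(388,318)),("ring",(380,300)),("foot2",(392,325))):
    u,v=sc(*c);print(nm,depthpt(P["side"],(u,v),D["side"][int(v),int(u)]))
tc=lambda x,y:(260+x/3.5,110+y/3.5)
for c in((245,215),(258,228),(262,220)):
    u,v=tc(*c);print("t",depthpt(P["top"],(u,v),D["top"][int(v),int(u)]))
tip=np.array([593.3,-45.4])
for z in(0,35,80,163): print(z,proj(P["side"],[593.3,-45.4,z]),(proj(P["side"],[593.3,-45.4,z])-[250,170])*3.5,(proj(P["top"],[593.3,-45.4,z])-[260,110])*3.5)
im=cv2.imread("pics/side1.png")[225:285,335:395];cv2.imwrite("pics/footc.png",cv2.resize(im,None,fx=10,fy=10,interpolation=cv2.INTER_CUBIC))
E
```

```text
green [[377.8 -46.9  22. ]]
green [[413.6 -19.3  22. ]]
green [[ 325.7 -132.4   22. ]]
tipA [[529.2 -23.9  46.2]] [[527.9 -26.2  50. ]]
tipB [[523.2 -60.1  44.9]] [[521.5 -63.1  50. ]]
mid [[484.5 -28.4  39.4]] [[481.4 -34.8  50. ]]
rearA [[383.7   6.1  51. ]] [[383.9   6.8  50. ]]
rearB [[378.3 -20.1  42.7]] [[376.9 -24.6  50. ]]
foot [[580.6 -55.8  64.5]]
ring [[572.8 -53.1  87.2]]
foot2 [[581.7 -60.9  62. ]]
t [[578.  -29.6  99.9]]
t [[568.7 -40.1  93. ]]
t [[570.5 -41.4 108.3]]
0 [[361.  270.3]] [[388.4 351.1]] [[247.1 231.9]]
35 [[362.4 262.8]] [[393.4 324.9]] [[252.4 219.9]]
80 [[364.3 252.8]] [[400.1 289.7]] [[259.6 203.3]]
163 [[368.2 232.7]] [[413.6 219.5]] [[274.6 168.9]]
```

View pics/footc.png

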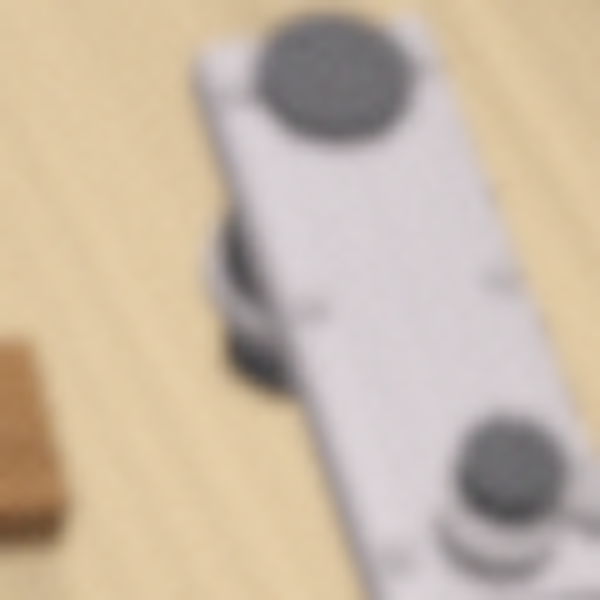

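Request:
step_arm(
  deltas=[
    [0,18,-3,0,0],
    [0,18,-3,0,0],
    [0,0,0,-10,0],
    [0,0,0,-8,0],
    [0,0,0,0,0],
  ],
)

```text
time_s: 5.7
tcp_pos: [450.3, -17.7, 45.0]
eef_rot: [-1.078, 1.274, 1.057]
wrist_force: [-1.6, -0.8, 2.6]
gripper_width: 51.9
```

```bash
python3 -c "
from cell import r
from h import *
st(r)"
```

```text
t 5.7 tcp [450.3 -17.7  45. ] yawY 169.3 xax [ 0.022  0.001 -1.   ] F [-1.6 -0.8  2.6] w 51.9 q6 -2.18
```

```bash
python3 - <<'E'
from cell import r
from h import *
for n in("side","wrist"):
    st(r);im,d=r.read_camera(n);np.save(f'pics/{n}2.npy',d)
    c=im[190:290,270:400] if n=="side" else im
    cv2.imwrite(f'pics/{n}2c.png',cv2.resize(c,None,fx=6 if n=="side" else 1,fy=6 if n=="side" else 1,interpolation=cv2.INTER_CUBIC))
E
```

```text
t 5.7 tcp [450.3 -17.7  45. ] yawY 169.3 xax [ 0.022  0.001 -1.   ] F [-1.6 -0.8  2.6] w 51.9 q6 -2.18
t 5.75 tcp [450.5 -17.3  45. ] yawY 169.3 xax [ 0.022  0.002 -1.   ] F [1.6 0.5 2.7] w 52.0 q6 -2.18
```

View pics/side2c.png

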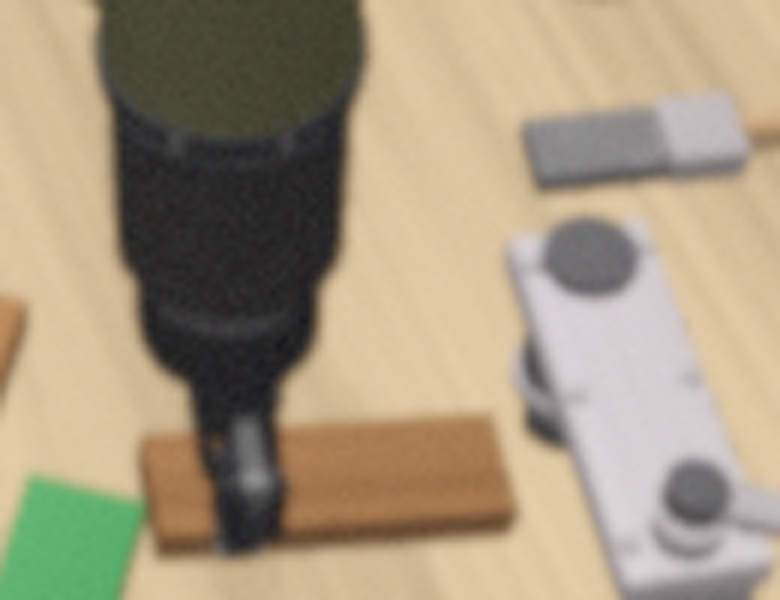

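View pics/wrist2c.png

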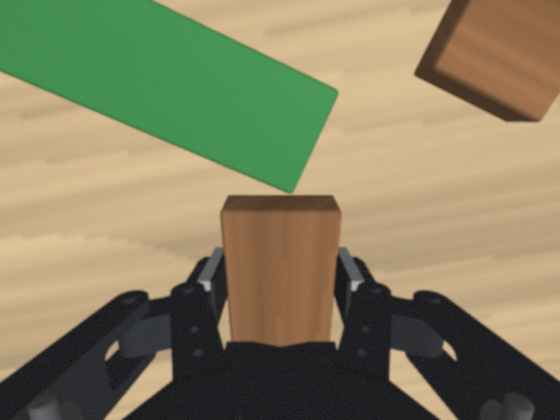

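The block's rear end sits beside or on the green block's corner at wrist (292,192), and descent stalled at z=45. I'll raise it and shift to +y before lowering.

Request:
step_arm(
  deltas=[
    [0,0,0,10,0],
    [0,0,18,0,0],
    [0,0,18,0,0],
    [0,0,0,0,0],
  ],
)

```text
time_s: 6.3
tcp_pos: [447.4, 20.8, 52.6]
eef_rot: [-1.075, 1.276, 1.062]
wrist_force: [-0.5, 0.5, -2.0]
gripper_width: 52.1
```

```bash
python3 - <<'E'
from cell import r
from h import *
np.set_printoptions(suppress=True,precision=1)
st(r);p=r.camera_params("wrist");im,d=r.read_camera("wrist");cv2.imwrite("pics/w5.png",im)
h=cv2.cvtColor(im,cv2.COLOR_BGR2HSV);m=cv2.inRange(h,(45,120,50),(80,255,255))
k,l,s,c=cv2.connectedComponentsWithStats(m);i=1+np.argmax(s[1:,4]);ys,xs=np.where(l==i)
Q=plane(p,np.c_[xs,ys],22);j=np.argmax(Q[:,0]);print("green max x",Q[j],"max y",Q[np.argmax(Q[:,1])],xs[j],ys[j])
P=r.camera_params("top");im=cv2.imread("pics/top0.png");h=cv2.cvtColor(im,cv2.COLOR_BGR2HSV);m=cv2.inRange(h,(45,120,50),(80,255,255))
k,l,s,c=cv2.connectedComponentsWithStats(m);i=l[257,343];ys,xs=np.where(l==i);Q=np.ascontiguousarray(plane(P,np.c_[xs,ys],22)[:,:2].astype(np.float32))
print(cv2.boxPoints(cv2.minAreaRect(Q)))
E
```

```text
t 6.3 tcp [447.4  20.8  52.6] yawY 169.3 xax [ 0.  0. -1.] F [-0.5  0.5 -2. ] w 52.1 q6 -2.26
green max x [414.4  -5.1  22. ] max y [373.5  24.1  22. ] 221 205
[[ 281.1 -101.9]
 [ 322.8 -131.6]
 [ 412.5   -5.3]
 [ 370.8   24.4]]
```

View pics/w5.png

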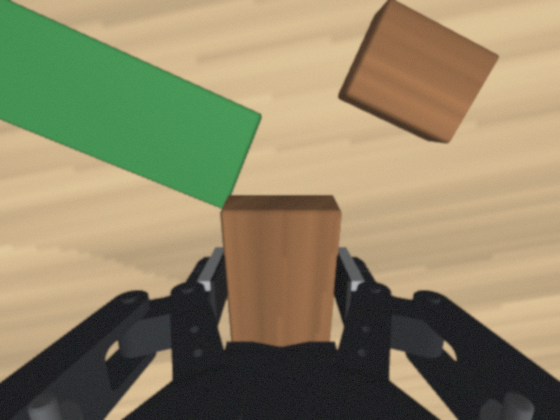

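Request:
step_arm(
  deltas=[
    [0,0,15,0,0],
    [0,14,0,0,0],
    [0,0,0,-11,0],
    [0,0,0,-8,0],
    [0,0,0,0,0],
  ],
)

```text
time_s: 6.98
tcp_pos: [461.1, 36.1, 32.9]
eef_rot: [-1.074, 1.277, 1.061]
wrist_force: [-2.0, -1.1, 3.9]
gripper_width: 52.0
```

```bash
python3 -c "
from cell import r
from h import *
st(r)"
```

```text
t 6.97 tcp [461.1  36.1  32.9] yawY 169.2 xax [ 0.016  0.003 -1.   ] F [-2.  -1.1  3.9] w 52.0 q6 -2.28
```

Request:
step_arm(
  deltas=[
    [0,0,0,4,0],
    [0,16,-20,1,0],
    [0,16,-20,0,0],
    [0,0,0,0,0],
  ],
)

```text
time_s: 7.48
tcp_pos: [492.0, -4.7, 37.3]
eef_rot: [-1.073, 1.279, 1.063]
wrist_force: [-0.1, 0.5, -1.3]
gripper_width: 52.1
```

```bash
python3 -c "
from cell import r
from h import *
st(r)"
```

```text
t 7.47 tcp [492.   -4.7  37.3] yawY 169.3 xax [ 0.014  0.004 -1.   ] F [-0.1  0.5 -1.3] w 52.1 q6 -2.16
```

Request:
step_arm(
  deltas=[
    [0,3,-5,-2,0],
    [0,6,-9,0,0],
    [0,6,-9,0,0],
    [0,0,0,0,0],
  ],
)

```text
time_s: 7.98
tcp_pos: [507.6, -28.2, 35.5]
eef_rot: [-1.073, 1.277, 1.064]
wrist_force: [0.2, -0.3, -0.4]
gripper_width: 52.0
```

```bash
python3 - <<'E'
from cell import r
from h import *
st(r)
for n in("side","top"):
    im,d=r.read_camera(n)
    np.save(f'pics/{n}3.npy',d);cv2.imwrite(f'pics/{n}3.png',im)
    c=im[190:290,280:400] if n=="side" else im[110:270,260:450]
    cv2.imwrite(f'pics/{n}3c.png',cv2.resize(c,None,fx=6 if n=="side" else 3.5,fy=6 if n=="side" else 3.5,interpolation=cv2.INTER_CUBIC))
E
```

```text
t 7.97 tcp [507.6 -28.2  35.5] yawY 169.3 xax [ 0.014  0.005 -1.   ] F [ 0.2 -0.3 -0.4] w 52.0 q6 -2.1
```

View pics/side3c.png

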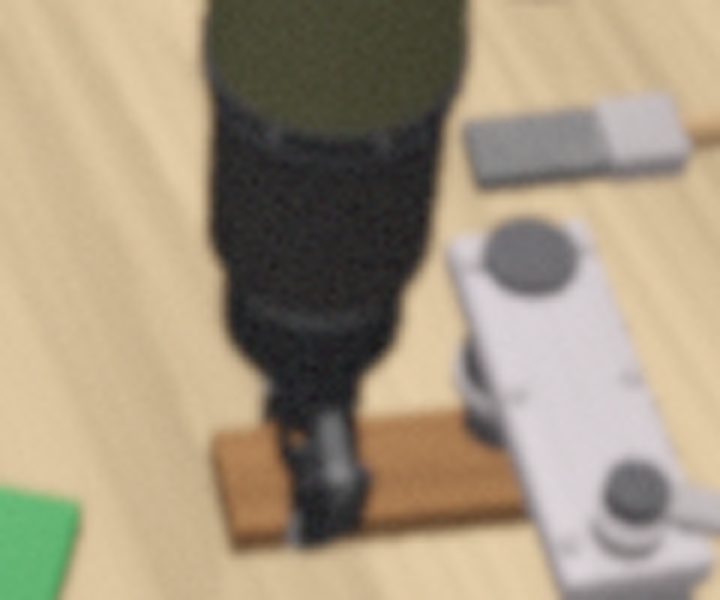

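View pics/top3c.png

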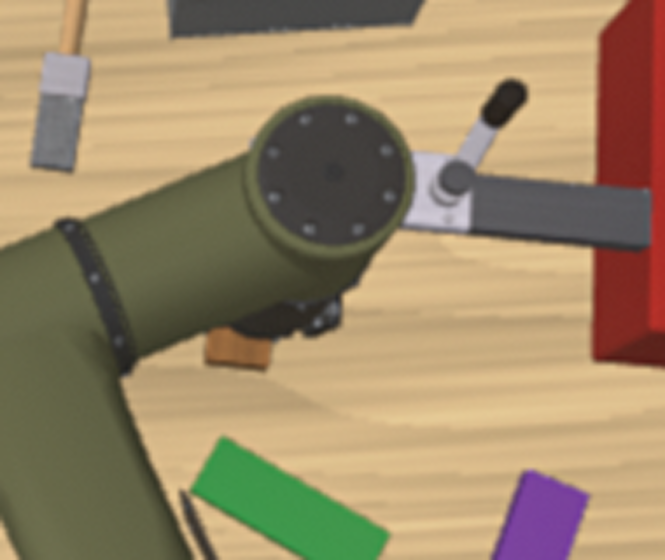

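Request:
step_arm(
  deltas=[
    [0,0,0,-4,0],
    [0,0,0,-2,0],
    [0,0,0,0,0],
  ],
)

```text
time_s: 8.45
tcp_pos: [507.7, -27.5, 31.0]
eef_rot: [-1.075, 1.276, 1.064]
wrist_force: [-3.2, -0.5, 5.0]
gripper_width: 51.6
```

```bash
python3 -c "
from cell import r
from h import *
st(r)"
```

```text
t 8.45 tcp [507.7 -27.5  31. ] yawY 169.4 xax [ 0.016  0.004 -1.   ] F [-3.2 -0.5  5. ] w 51.6 q6 -2.1
```

Request:
step_arm(
  deltas=[
    [0,0,0,-1,0],
    [1,0,0,0,0],
    [1,0,0,0,0],
    [1,0,0,0,0],
    [1,0,0,0,0],
  ],
)

```text
time_s: 9.07
tcp_pos: [507.3, -27.1, 29.6]
eef_rot: [-1.076, 1.276, 1.065]
wrist_force: [0.2, 0.3, -0.5]
gripper_width: 85.3
```

```bash
python3 -c "
from cell import r
from h import *
st(r)"
```

```text
t 9.07 tcp [507.3 -27.1  29.6] yawY 169.4 xax [ 0.016  0.004 -1.   ] F [ 0.2  0.3 -0.5] w 85.3 q6 -2.1
```

Request:
step_arm(
  deltas=[
    [1,-2,0,25,0],
    [1,-15,0,40,0],
    [1,-40,15,50,0],
    [1,-40,15,50,0],
    [1,0,0,50,0],
  ],
)

```text
time_s: 9.7
tcp_pos: [408.5, 0.4, 240.3]
eef_rot: [-1.072, 1.284, 1.068]
wrist_force: [0.6, 0.8, 0.2]
gripper_width: 85.3
```

```bash
python3 - <<'E'
from cell import r
from h import *
st(r)
for n in("side","top"):
    im,d=r.read_camera(n)
    np.save(f'pics/{n}4.npy',d);cv2.imwrite(f'pics/{n}4.png',im)
    c=im[190:290,280:400] if n=="side" else im[110:270,260:450]
    cv2.imwrite(f'pics/{n}4c.png',cv2.resize(c,None,fx=6 if n=="side" else 3.5,fy=6 if n=="side" else 3.5,interpolation=cv2.INTER_CUBIC))
E
```

```text
t 9.7 tcp [4.085e+02 4.000e-01 2.403e+02] yawY 169.4 xax [ 0.007  0.003 -1.   ] F [0.6 0.8 0.2] w 85.3 q6 -2.26
```

View pics/side4c.png

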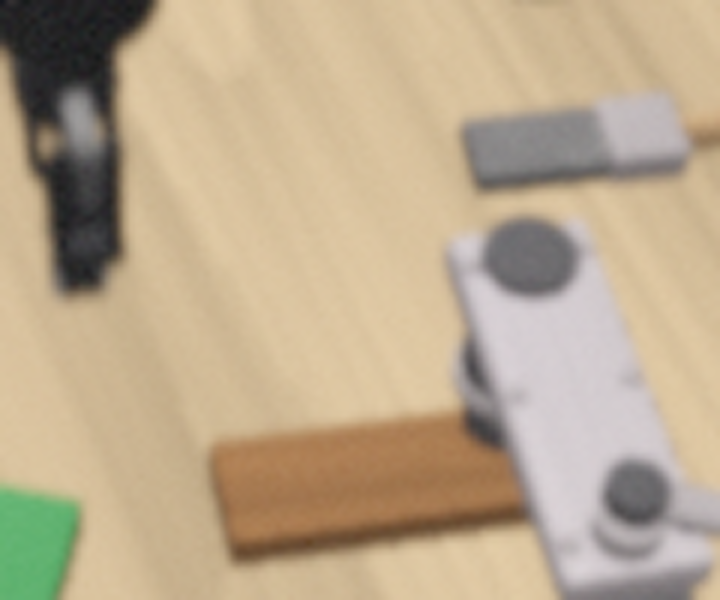

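View pics/top4c.png

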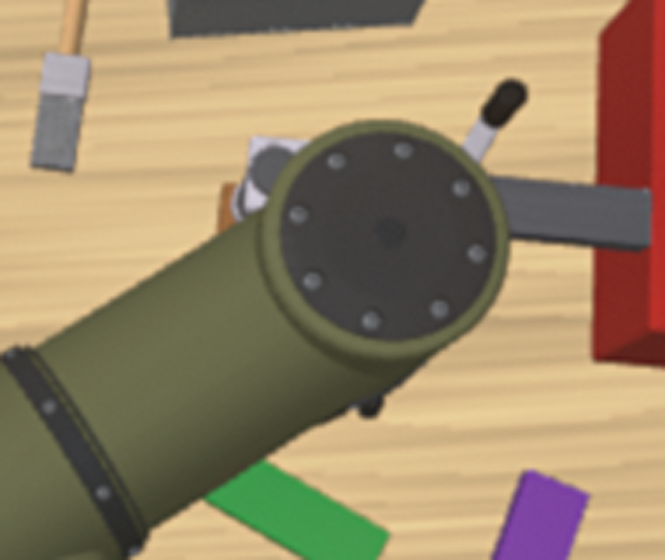

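Request:
step_arm(
  deltas=[
    [1,0,0,50,0],
    [1,35,-37,10,0],
    [1,42,-42,0,0],
    [1,42,-42,0,0],
    [1,42,-42,0,0],
  ],
)

```text
time_s: 10.42
tcp_pos: [576.5, -165.2, 308.3]
eef_rot: [-1.082, 1.266, 1.065]
wrist_force: [0.0, 0.3, 1.4]
gripper_width: 85.6
```

Request:
step_arm(
  deltas=[
    [1,20,-20,0,0],
    [1,0,0,0,0],
    [1,0,0,0,0],
  ],
)

```text
time_s: 10.8
tcp_pos: [598.7, -189.1, 303.0]
eef_rot: [-1.075, 1.273, 1.066]
wrist_force: [-0.4, -0.2, -0.7]
gripper_width: 85.2
```

```bash
python3 - <<'E'
from cell import r
from h import *
np.set_printoptions(suppress=True,precision=1)
st(r);p=r.camera_params("wrist");im,d=r.read_camera("wrist");cv2.imwrite("pics/w6.png",im);np.save("pics/w6.npy",d);np.save("pics/w6p.npy",p,allow_pickle=True)
im,d=r.read_camera("top");cv2.imwrite('pics/top5c.png',cv2.resize(im[100:260,240:430],None,fx=3.5,fy=3.5,interpolation=cv2.INTER_CUBIC))
print(proj(p,[616.4,-204.7,233]),proj(p,[571.9,-173.5,190]))
P=r.camera_params("side")
sc=lambda x,y:(280+x/6,190+y/6)
print(plane(P,[sc(212,450),sc(235,545),sc(465,412),sc(525,510)],22))
E
```

```text
t 10.8 tcp [ 598.7 -189.1  303. ] yawY 169.5 xax [ 0.  0. -1.] F [-0.4 -0.2 -0.7] w 85.2 q6 -1.76
[[262.7 254.7]] [[292.5 174.6]]
[[478.8  -2.   22. ]
 [470.  -50.8  22. ]
 [591.9 -21.2  22. ]
 [594.7 -76.8  22. ]]
```

View pics/w6.png

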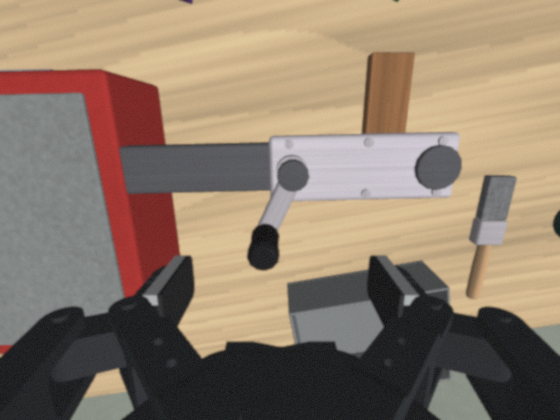

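View pics/top5c.png

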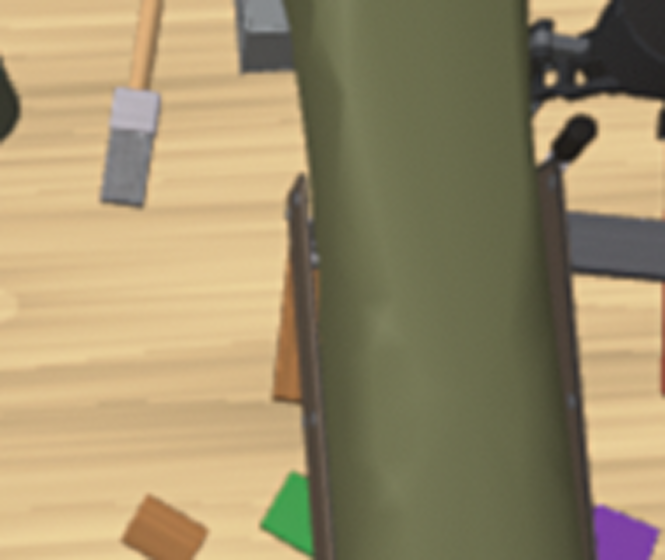

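```bash
python3 - <<'E'
from h import *
np.set_printoptions(suppress=True,precision=1)
im=cv2.imread("pics/w6.png");p=np.load("pics/w6p.npy",allow_pickle=True).item();d=np.load("pics/w6.npy")
print(plane(p,[(371,53),(413,53),(363,132),(407,132)],22))
h=cv2.cvtColor(im,cv2.COLOR_BGR2HSV);m=cv2.inRange(h,(8,110,60),(20,220,190));k,l,s,c=cv2.connectedComponentsWithStats(m);i=l[90,390]
ys,xs=np.where(l==i);W=depthpt(p,np.c_[xs,ys],d[ys,xs]);print(s[i],np.median(W[:,2]))
Q=np.ascontiguousarray(plane(p,np.c_[xs,ys],22)[:,:2].astype(np.float32))
for row in(70,100,125):
    x=xs[ys==row];print(plane(p,[(x.min(),row),(x.max()+1,row)],22)[:,:2])
# leg cap, hub, knob top by plane at tri heights
print(plane(p,(439,167),163),plane(p,(293,174),190),plane(p,(263,253),233))
E
```

```text
[[471.5 -49.5  22. ]
 [480.9   1.7  22. ]
 [563.9 -68.9  22. ]
 [574.6 -11.3  22. ]]
[ 363   53   51   80 3401] 21.18484646141161
[[490.  -55. ]
 [500.   -0.6]]
[[524.6 -62.3]
 [534.9  -6.3]]
[[555.2 -66.7]
 [565.4 -12. ]]
[[594.2 -43.6 163. ]] [[ 571.5 -173.   190. ]] [[ 615.2 -204.3  233. ]]
```

Request:
step_arm(
  deltas=[
    [1,17,-15,0,0],
    [1,0,0,-20,0],
    [1,0,0,0,0],
  ],
)

```text
time_s: 11.28
tcp_pos: [615.0, -201.4, 286.2]
eef_rot: [-1.081, 1.267, 1.066]
wrist_force: [0.4, 0.3, -0.3]
gripper_width: 85.4
```

```bash
python3 -c "
from cell import r
from h import *
st(r)"
```

```text
t 11.28 tcp [ 615.  -201.4  286.2] yawY 169.8 xax [ 0.022  0.006 -1.   ] F [ 0.4  0.3 -0.3] w 85.4 q6 -1.74
```

Request:
step_arm(
  deltas=[
    [1,1,-3,-25,0],
    [1,0,0,-25,0],
    [1,0,0,-18,0],
    [1,0,0,0,0],
  ],
)

```text
time_s: 11.78
tcp_pos: [616.0, -202.7, 223.2]
eef_rot: [-1.089, 1.26, 1.061]
wrist_force: [0.2, 0.4, 0.0]
gripper_width: 85.6
```

```bash
python3 -c "
from cell import r
from h import *
st(r)
im,d=r.read_camera('wrist');cv2.imwrite('pics/w7.png',im)"
```

```text
t 11.78 tcp [ 616.  -202.7  223.2] yawY 170.0 xax [ 0.03   0.004 -1.   ] F [0.2 0.4 0. ] w 85.6 q6 -1.73
```

View pics/w7.png

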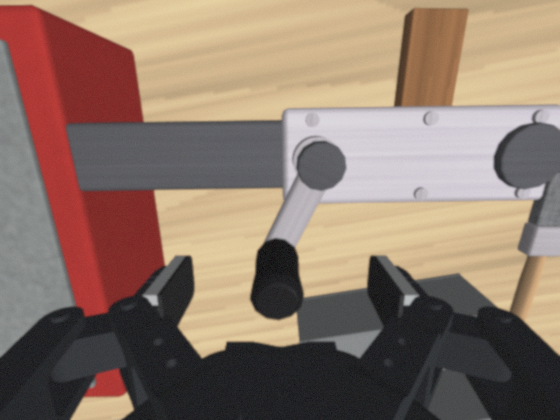

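Request:
step_arm(
  deltas=[
    [1,0,-1,-7,0],
    [0.1,0,0,0,0],
    [0.1,0,0,0,0],
    [0.1,0,0,0,0],
    [0.1,0,0,0,0],
  ],
  grip_force=60,
)

```text
time_s: 12.45
tcp_pos: [617.2, -204.8, 221.0]
eef_rot: [-1.093, 1.257, 1.055]
wrist_force: [-1.0, -1.8, 1.1]
gripper_width: 21.7
```

```bash
python3 -c "
from cell import r
from h import *
st(r)
im,d=r.read_camera('wrist');cv2.imwrite('pics/w8.png',im)
st(r)"
```

```text
t 12.45 tcp [ 617.2 -204.8  221. ] yawY 170.0 xax [ 0.037  0.001 -0.999] F [-1.  -1.8  1.1] w 21.7 q6 -1.73
t 12.5 tcp [ 617.2 -204.9  221. ] yawY 169.9 xax [ 0.037  0.001 -0.999] F [-0.6 -1.5  2.1] w 21.5 q6 -1.73
```

View pics/w8.png

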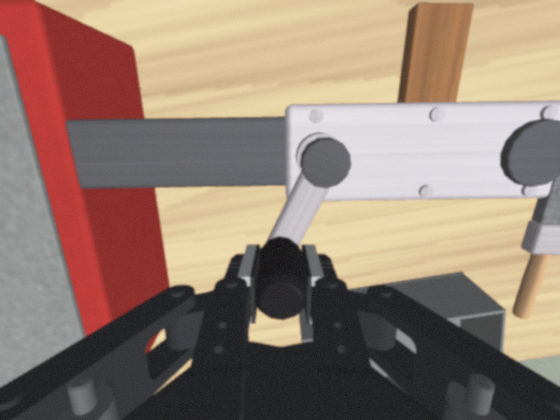

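```bash
cat > arc.py <<'E'
import sys
from cell import r
from h import *
np.set_printoptions(suppress=True,precision=1)
H=np.array([571.6,-173.3])
def info():
    s=st(r);M=R.from_rotvec(s["eef_rot"]).as_matrix();g=s["tcp_pos"]+3*M[:,0]
    v=g[:2]-H;a=np.arctan2(v[1],v[0]);f=s["wrist_force"][:2]
    t=np.array([np.sin(a),-np.cos(a)]);print("ang",round(np.degrees(a),1),"rad",round(a,3),"r",round(np.linalg.norm(v),1),"Ft(resist)",round(-f@t,1),"Frad",round(f@v/np.linalg.norm(v),1))
    return a,g
if __name__=="__main__":
    step=float(sys.argv[1]);n=int(sys.argv[2]);a,g=info();prev=g[:2]
    for k in range(1,n+1):
        b=a-step*k;q=H+55*np.array([np.cos(b),np.sin(b)]);print((q-prev).round(1));prev=q
E
python3 arc.py 0.3 10
```

```text
t 12.5 tcp [ 617.2 -204.9  221. ] yawY 169.9 xax [ 0.  0. -1.] F [-0.6 -1.5  2.1] w 21.5 q6 -1.73
ang -34.6 rad -0.604 r 55.6 Ft(resist) -1.6 Frad 0.4
[-11.7 -11.7]
[-14.3  -8.1]
[-16.1  -3.5]
[-16.4   1.4]
[-15.2   6.1]
[-12.7  10.4]
[-9.1 13.7]
[-4.7 15.8]
[ 0.2 16.4]
[ 5.1 15.6]
```

Request:
step_arm(
  deltas=[
    [0.1,-11.7,-11.7,0,0],
    [0.1,-14.3,-8.1,0,0],
    [0.1,-16.1,-3.5,0,0],
    [0.1,-16.4,1.4,0,0],
  ],
)

```text
time_s: 13.0
tcp_pos: [567.9, -227.7, 221.1]
eef_rot: [-1.107, 1.239, 1.039]
wrist_force: [7.9, -9.5, -4.3]
gripper_width: 21.8
```

```bash
python3 arc.py 0.3 10
```

```text
t 13.0 tcp [ 567.9 -227.7  221.1] yawY 170.1 xax [ 0.1 -0.  -1. ] F [ 7.9 -9.5 -4.3] w 21.8 q6 -1.69
ang -93.7 rad -1.635 r 54.5 Ft(resist) 8.5 Frad 9.0
[-16.1   3. ]
[-14.3   8.1]
[-11.3  12. ]
[-7.2 14.8]
[-2.6 16.2]
[ 2.3 16.3]
[ 7.1 14.8]
[11.1 12.1]
[14.2  8.3]
[16.   3.7]
```

Request:
step_arm(
  deltas=[
    [0.1,-16.1,2.6,0,0],
    [0.1,-14.3,8.1,0,0],
    [0.1,-11.3,12,0,0],
    [0.1,-7.2,14.8,0,0],
  ],
)

```text
time_s: 13.5
tcp_pos: [520.8, -193.7, 220.9]
eef_rot: [-1.113, 1.237, 1.026]
wrist_force: [6.2, -8.2, -3.8]
gripper_width: 21.7
```

```bash
sed -i 's/precision=1/precision=3/' arc.py; python3 arc.py 0.3 10
```

```text
t 13.5 tcp [ 520.8 -193.7  220.9] yawY 169.8 xax [ 0.071 -0.009 -0.997] F [ 6.2 -8.2 -3.8] w 21.7 q6 -1.76
ang -158.0 rad -2.758 r 54.6 Ft(resist) 9.9 Frad -2.7
[-4.2 15.8]
[ 1.1 16.4]
[ 5.9 15.3]
[10.2 12.9]
[13.5  9.3]
[15.7  4.9]
[16.4  0.1]
[15.7 -4.8]
[13.6 -9.2]
[ 10.3 -12.8]
```

Request:
step_arm(
  deltas=[
    [0.1,-4.2,15.8,0,0],
    [0.1,1.1,16.4,0,0],
    [0.1,5.9,15.3,0,0],
    [0.1,10.2,12.9,0,0],
  ],
)

```text
time_s: 14.0
tcp_pos: [529.2, -138.9, 220.9]
eef_rot: [-1.114, 1.254, 1.02]
wrist_force: [-11.8, -4.1, 2.4]
gripper_width: 21.4
```

```bash
python3 arc.py 0.3 10
```

```text
t 14.0 tcp [ 529.2 -138.9  220.9] yawY 169.5 xax [ 0.063 -0.021 -0.998] F [-11.8  -4.1   2.4] w 21.4 q6 -1.88
ang 140.9 rad 2.459 r 54.5 Ft(resist) 10.7 Frad 6.6
[11.7 11.4]
[14.9  7. ]
[16.3  2.3]
[16.2 -2.6]
[14.7 -7.3]
[ 11.9 -11.3]
[  8.  -14.4]
[  3.4 -16.1]
[ -1.5 -16.4]
[ -6.3 -15.2]
```

Request:
step_arm(
  deltas=[
    [0.1,11.7,11.4,0,0],
    [0.1,14.9,7,0,0],
    [0.1,16.3,2.3,0,0],
  ],
)

```text
time_s: 14.38
tcp_pos: [566.1, -118.3, 220.8]
eef_rot: [-1.107, 1.267, 1.029]
wrist_force: [-10.3, 6.0, 5.4]
gripper_width: 21.0
```

```bash
python3 arc.py 0.3 6
```

```text
t 14.38 tcp [ 566.1 -118.3  220.8] yawY 169.4 xax [ 0.047 -0.021 -0.999] F [-10.3   6.    5.4] w 21.0 q6 -1.91
ang 95.6 rad 1.668 r 55.2 Ft(resist) 9.7 Frad 7.0
[16.4 -1. ]
[15.4 -5.7]
[ 13.1 -10. ]
[  9.5 -13.4]
[  5.1 -15.6]
[  0.3 -16.4]
```

Request:
step_arm(
  deltas=[
    [0.1,16.4,-1,0,0],
    [0.1,15.4,-5.7,0,0],
    [0.1,13.1,-10,0,0],
  ],
)

```text
time_s: 14.75
tcp_pos: [608.3, -131.1, 220.9]
eef_rot: [-1.101, 1.268, 1.042]
wrist_force: [-7.1, 6.6, 4.9]
gripper_width: 21.5
```

```bash
python3 arc.py 0.3 6
python3 - <<'E'
from cell import r
import cv2
im,d=r.read_camera("side");cv2.imwrite('pics/side6c.png',cv2.resize(im[190:290,280:400],None,fx=6,fy=6,interpolation=cv2.INTER_CUBIC))
E
```

```text
t 14.75 tcp [ 608.3 -131.1  220.9] yawY 169.6 xax [ 0.038 -0.014 -0.999] F [-7.1  6.6  4.9] w 21.5 q6 -1.87
ang 48.9 rad 0.853 r 56.0 Ft(resist) 9.7 Frad 0.3
[  9.9 -13.3]
[  6.4 -15.1]
[  1.7 -16.4]
[ -3.2 -16.1]
[ -7.8 -14.4]
[-11.8 -11.5]
```

View pics/side6c.png

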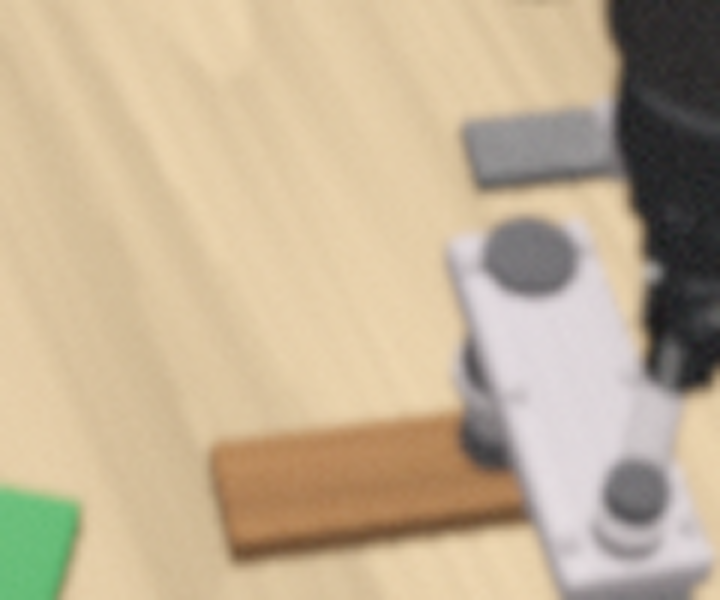

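Request:
step_arm(
  deltas=[
    [0.1,9.9,-13.3,0,0],
    [0.1,6.4,-15.1,0,0],
    [0.1,1.7,-16.4,0,0],
  ],
)

```text
time_s: 15.18
tcp_pos: [627.6, -171.0, 220.9]
eef_rot: [-1.098, 1.26, 1.051]
wrist_force: [-2.9, 9.0, 3.5]
gripper_width: 21.7
```

```bash
python3 arc.py 0.3 6
```

```text
t 15.18 tcp [ 627.6 -171.   220.9] yawY 169.9 xax [ 0.038 -0.004 -0.999] F [-2.9  9.   3.5] w 21.7 q6 -1.79
ang 2.3 rad 0.04 r 56.1 Ft(resist) 9.1 Frad -2.6
[ -2.9 -16.4]
[ -6.6 -15.1]
[-10.7 -12.5]
[-13.9  -8.7]
[-15.9  -4.2]
[-16.4   0.6]
```

Request:
step_arm(
  deltas=[
    [0.1,-2.4,-16.4,0,0],
    [0.1,-6.6,-15.1,0,0],
    [0.1,-10.7,-12.5,0,0],
  ],
)

```text
time_s: 15.55
tcp_pos: [614.0, -208.8, 221.1]
eef_rot: [-1.102, 1.238, 1.051]
wrist_force: [13.1, 1.9, -3.6]
gripper_width: 21.6
```

```bash
python3 arc.py 0.3 6
```

```text
t 15.55 tcp [ 614.  -208.8  221.1] yawY 170.3 xax [ 0.054  0.006 -0.999] F [13.1  1.9 -3.6] w 21.6 q6 -1.72
ang -39.8 rad -0.695 r 55.4 Ft(resist) 9.8 Frad 8.8
[-12.6 -10.6]
[-15.   -6.8]
[-16.3  -2.1]
[-16.2   2.8]
[-14.6   7.5]
[-11.8  11.5]
```

Request:
step_arm(
  deltas=[
    [0.1,-12.6,-10.6,0,0],
    [0.1,-15,-6.8,0,0],
    [0.1,-16.3,-2.1,0,0],
  ],
)

```text
time_s: 15.92
tcp_pos: [576.5, -228.0, 221.0]
eef_rot: [-1.111, 1.223, 1.04]
wrist_force: [9.9, -5.8, -2.1]
gripper_width: 21.5
```

```bash
python3 arc.py 0.3 6
python3 - <<'E'
from cell import r
import cv2
im,d=r.read_camera("side");cv2.imwrite('pics/side7c.png',cv2.resize(im[190:290,280:400],None,fx=6,fy=6,interpolation=cv2.INTER_CUBIC))
E
```

```text
t 15.93 tcp [ 576.5 -228.   221. ] yawY 170.4 xax [ 0.072  0.005 -0.997] F [ 9.9 -5.8 -2.1] w 21.5 q6 -1.68
ang -84.6 rad -1.477 r 55.0 Ft(resist) 9.3 Frad 6.7
[-16.4   0.9]
[-15.4   5.7]
[-13.  10.]
[-9.5 13.4]
[-5.1 15.6]
[-0.2 16.4]
```

View pics/side7c.png

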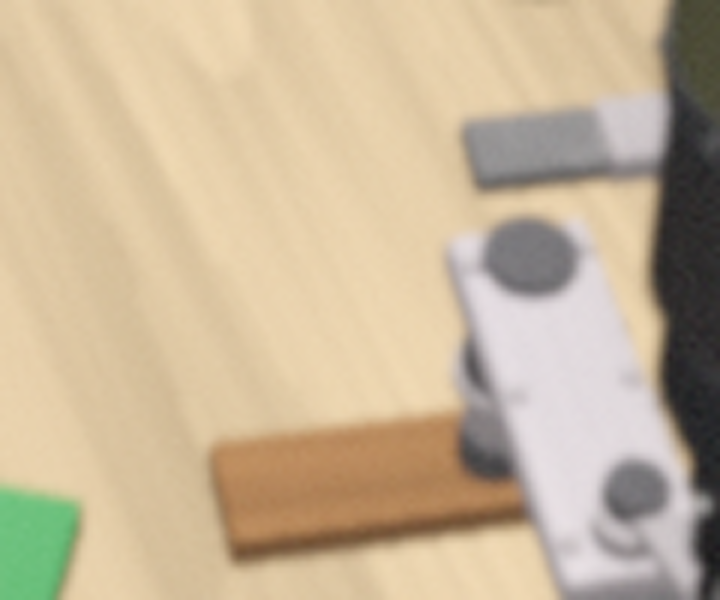

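```bash
python3 arc.py 0.25 3
```

```text
t 15.97 tcp [ 574.  -228.2  221.1] yawY 170.4 xax [ 0.069  0.006 -0.998] F [ 4.8 -6.7 -1.6] w 21.6 q6 -1.68
ang -87.3 rad -1.523 r 55.0 Ft(resist) 4.5 Frad 6.9
[-13.7   1. ]
[-13.    4.4]
[-11.5   7.5]
```

Request:
step_arm(
  deltas=[
    [0.1,-13.7,1,0,0],
    [0.1,-13,4.4,0,0],
    [0.1,-11.5,7.5,0,0],
  ],
)

```text
time_s: 16.35
tcp_pos: [539.1, -217.4, 221.0]
eef_rot: [-1.116, 1.22, 1.03]
wrist_force: [8.7, -5.8, -3.0]
gripper_width: 21.5
```

```bash
python3 arc.py 0.25 3
```

```text
t 16.35 tcp [ 539.1 -217.4  221. ] yawY 170.3 xax [ 0.08   0.001 -0.997] F [ 8.7 -5.8 -3. ] w 21.5 q6 -1.7
ang -126.1 rad -2.202 r 54.7 Ft(resist) 10.4 Frad -0.4
[-10.2   9.1]
[-7.3 11.6]
[-4.2 13. ]
```

Request:
step_arm(
  deltas=[
    [0.1,-10.2,9.1,0,0],
    [0.1,-7.3,11.6,0,0],
    [0.1,-4.2,13,0,0],
  ],
)

```text
time_s: 16.73
tcp_pos: [518.6, -187.2, 221.0]
eef_rot: [-1.122, 1.221, 1.019]
wrist_force: [6.6, -12.0, -4.1]
gripper_width: 21.6
```

```bash
python3 arc.py 0.25 3
```

```text
t 16.73 tcp [ 518.6 -187.2  221. ] yawY 170.1 xax [ 0.088 -0.008 -0.996] F [  6.6 -12.   -4.1] w 21.6 q6 -1.77
ang -165.2 rad -2.883 r 54.5 Ft(resist) 13.3 Frad -3.3
[-2.3 13.5]
[ 1.6 13.6]
[ 4.9 12.8]
```

Request:
step_arm(
  deltas=[
    [0.1,-1.5,8.5,0,0],
  ],
)

```text
time_s: 16.85
tcp_pos: [517.2, -180.5, 220.9]
eef_rot: [-1.125, 1.224, 1.014]
wrist_force: [8.8, -13.7, -5.5]
gripper_width: 21.6
```

```bash
python3 arc.py 0.2 2
```

```text
t 16.85 tcp [ 517.2 -180.5  220.9] yawY 170.0 xax [ 0.089 -0.012 -0.996] F [  8.8 -13.7  -5.5] w 21.6 q6 -1.79
ang -172.4 rad -3.009 r 54.6 Ft(resist) 14.7 Frad -6.9
[-0.8 10.9]
[ 1.8 10.8]
```

Request:
step_arm(
  deltas=[
    [0.1,0,7.5,0,0],
  ],
)

```text
time_s: 16.98
tcp_pos: [516.8, -175.4, 220.9]
eef_rot: [-1.127, 1.228, 1.01]
wrist_force: [4.8, -15.7, -4.1]
gripper_width: 21.7
```

```bash
python3 arc.py 0.2 2;python3 arc.py 0.2 2|head -2
```

```text
t 16.98 tcp [ 516.8 -175.4  220.9] yawY 169.9 xax [ 0.089 -0.017 -0.996] F [  4.8 -15.7  -4.1] w 21.7 q6 -1.8
ang -177.7 rad -3.102 r 54.5 Ft(resist) 15.9 Frad -4.2
[ 0.2 10.9]
[ 2.8 10.6]
t 16.98 tcp [ 516.8 -175.4  220.9] yawY 169.9 xax [ 0.089 -0.017 -0.996] F [  4.8 -15.7  -4.1] w 21.7 q6 -1.8
ang -177.7 rad -3.102 r 54.5 Ft(resist) 15.9 Frad -4.2
```

Request:
step_arm(
  deltas=[
    [0.1,0,0,0,0],
    [1,0,0,0,0],
    [1,0,0,0,0],
    [1,0,0,0,0],
  ],
)

```text
time_s: 17.48
tcp_pos: [516.5, -175.0, 220.8]
eef_rot: [-1.127, 1.227, 1.011]
wrist_force: [0.8, -0.6, -0.1]
gripper_width: 75.0
```

```bash
python3 -c "
from cell import r
from h import *
st(r)"
```

```text
t 17.48 tcp [ 516.5 -175.   220.8] yawY 170.0 xax [ 0.089 -0.016 -0.996] F [ 0.8 -0.6 -0.1] w 75.0 q6 -1.8
```

Request:
step_arm(
  deltas=[
    [1,0,0,0,0],
    [1,0,0,25,0],
    [1,0,0,40,0],
    [1,0,0,40,0],
    [1,-30,40,20,0],
  ],
)

```text
time_s: 18.1
tcp_pos: [485.5, -135.4, 344.8]
eef_rot: [-1.121, 1.235, 1.014]
wrist_force: [-0.5, 1.6, 0.0]
gripper_width: 85.2
```

Request:
step_arm(
  deltas=[
    [1,-30,55,0,0],
    [1,-10,60,0,0],
    [1,0,60,0,0],
    [1,0,60,0,0],
    [1,0,60,0,0],
  ],
)

```text
time_s: 18.73
tcp_pos: [441.9, 165.5, 349.8]
eef_rot: [-1.118, 1.227, 1.007]
wrist_force: [1.4, -0.6, -0.9]
gripper_width: 85.8
```

Request:
step_arm(
  deltas=[
    [1,0,60,0,0],
    [1,0,0,0,0],
    [1,0,0,0,0],
    [1,0,0,0,0],
  ],
)

```text
time_s: 19.23
tcp_pos: [440.7, 230.3, 348.9]
eef_rot: [-1.121, 1.226, 1.011]
wrist_force: [0.8, 0.2, 0.1]
gripper_width: 85.4
```

```bash
python3 - <<'E'
from cell import r
from h import *
np.set_printoptions(suppress=True,precision=1)
st(r)
I={}
for n in("side","top"):
    im,d=r.read_camera(n);I[n]=im;np.save(f'pics/{n}9.npy',d);cv2.imwrite(f'pics/{n}9.png',im)
    c=im[190:290,280:400] if n=="side" else im[110:270,260:450]
    f=6 if n=="side" else 3.5
    cv2.imwrite(f'pics/{n}9c.png',cv2.resize(c,None,fx=f,fy=f,interpolation=cv2.INTER_CUBIC))
    o=cv2.imread(f"pics/{n}0.png");cv2.imwrite(f"pics/{n}diff.png",cv2.absdiff(o,im).max(2)*2)
P={n:r.camera_params(n) for n in I}
im=I["top"];h=cv2.cvtColor(im,cv2.COLOR_BGR2HSV);m=cv2.inRange(h,(8,110,60),(20,220,190));k,l,s,c=cv2.connectedComponentsWithStats(m)
for i in range(1,k):
    if 100<s[i][4]<2000:
        ys,xs=np.where(l==i);print(s[i],cv2.minAreaRect(np.ascontiguousarray(plane(P["top"],np.c_[xs,ys],22)[:,:2].astype(np.float32))))
E
```

```text
t 19.23 tcp [440.7 230.3 348.9] yawY 169.7 xax [ 0.1 -0.  -1. ] F [0.8 0.2 0.1] w 85.4 q6 -2.68
[539  66  21 103 511] ((740.7943725585938, -732.853759765625), (40.43450927734375, 340.2788391113281), 89.11549377441406)
[104  83  33  51 290] ((846.845947265625, 586.0909423828125), (59.939735412597656, 175.17247009277344), 71.3818588256836)
[510 135  26  30 183] ((627.9939575195312, -622.044189453125), (98.68830871582031, 50.47101974487305), 20.619569778442383)
[101 137  28  61 337] ((653.8546752929688, 590.267578125), (73.16641235351562, 184.99195861816406), 79.83843231201172)
[318 162  22  54 737] ((549.65380859375, -34.73373794555664), (54.35531234741211, 161.28309631347656), 79.2560043334961)
[  41  217   62   73 1266] ((440.6521911621094, 754.0379028320312), (121.07988739013672, 244.4300994873047), 53.01612091064453)
[275 241  24  24 318] ((368.091064453125, 104.04130554199219), (59.11980438232422, 44.389007568359375), 55.6024284362793)
[155 261  80  22 198] ((329.8043518066406, 368.1183776855469), (19.189760208129883, 227.9744873046875), 6.956336975097656)
```

View pics/side9c.png

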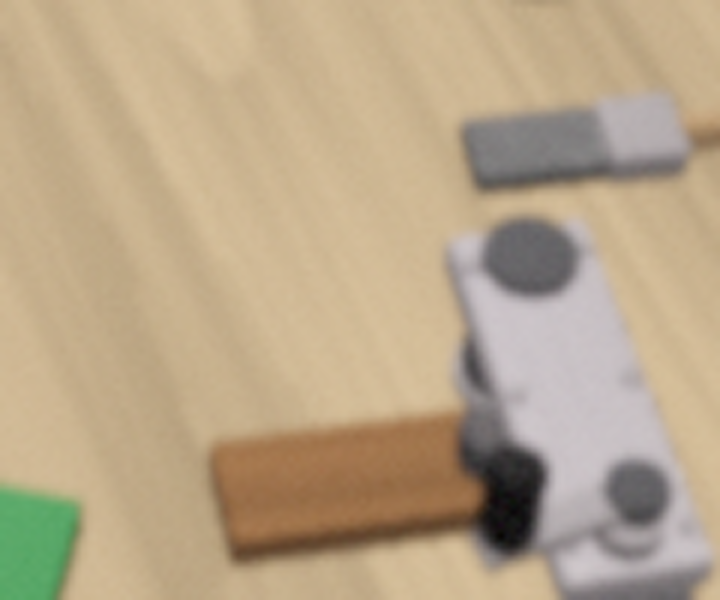

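View pics/top9.png

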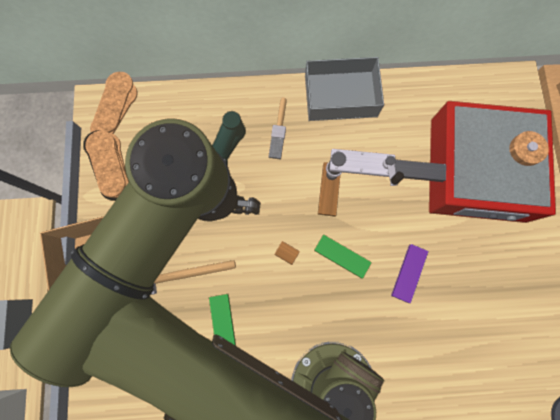

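View pics/topdiff.png

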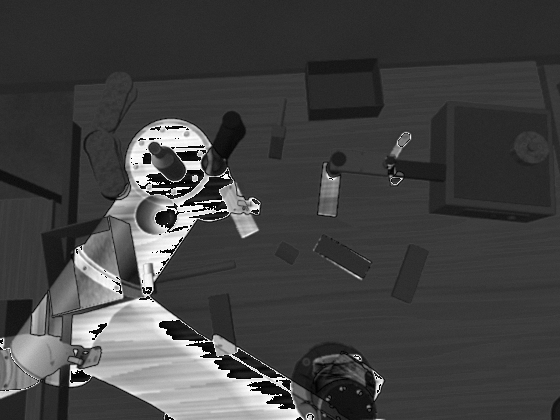

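```bash
python3 - <<'E'
from cell import r
from h import *
P=r.camera_params("top")
for f in("top0","top9"):
    im=cv2.imread(f"pics/{f}.png")
    h=cv2.cvtColor(im,cv2.COLOR_BGR2HSV);m=cv2.inRange(h,(45,120,50),(80,255,255));k,l,s,c=cv2.connectedComponentsWithStats(m)
    i=l[257,343];print(s[i],c[i]);ys,xs=np.where(l==i);print(cv2.minAreaRect(np.ascontiguousarray(plane(P,np.c_[xs,ys],22)[:,:2].astype(np.float32))))
st(r)
E
```

```text
[315 236  55  43 962] [342.07484407 256.54054054]
((346.8000183105469, -53.6021728515625), (154.92279052734375, 51.173763275146484), 54.588905334472656)
[315 236  55  42 960] [342.50625    256.17083333]
((347.6598205566406, -54.73313903808594), (154.77696228027344, 50.89038848876953), 56.0361213684082)
t 19.32 tcp [440.8 230.1 349.2] yawY 169.7 xax [ 0.089 -0.012 -0.996] F [-0.7 -0.2 -0.2] w 85.2 q6 -2.68
```

```bash
python3 -c "
from cell import r
print(r.sign_off())"
```

```text
the job is handed in; nothing more can be done
None
```

The long brown block now lies flat under the stabilizer foot. I cranked the leg down clockwise about 8.8 rad (1.4 turns) until the foot bore on it. I then let go, moved the arm clear and handed the job in at about 19 s of the 72 s allowed.

**Last checks:**
- **Block position:** The final top view measures the block at 161 x 54 mm, lying flat. The foot axis is about 45 mm along from the block's centre and 2 mm off its centre line. That leaves about 18 mm of block beyond the foot's edge lengthwise and 8 mm at the sides.
- **Firmness:** The crank ran free at 9–10.7 N at the knob and read 15.9 N when I stopped, which is roughly 93 N on the foot. That figure is an estimate from the knob force, with about 1 N of noise, so call it 75 to 110 N.
- **Other objects:** While I was lowering the block beside the leg, its rear end came down on the corner of the nearby green block, with a 4–5 N change in wrist force. I lifted it and went around. Before-and-after pictures show the green block shifted about 1 mm and turned about 1.4°, close to what the camera can resolve. The offcut measures in place, and the brush and purple block look unchanged in the picture comparison. The arm partly hid the hammer, bowl, flask and last, so I did not check those closely, but the arm passed well away from them.
- **Disagreement:** The tool tilted up to 5° while cranking because of drift in the row-by-row moves. It did not affect the grip.

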